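# Mark three medicines as counted, lowest to tallest

### The arm

A 6-joint arm with a two-finger parallel gripper is mounted at the origin on a cart in front of the work surface, level with it; the furniture and walls round the work are solid. World frame = base frame: x ahead of the robot, y to its left, z up, the work surface at z = 0. Lengths are in m, angles in degrees, forces in N, time in s.
With the tool pointing down it reaches from about 0.4 to 0.825 m from the base axis. Payload 7 kg.
Tool frame: the origin (TCP) lies midway between the tips of the shut fingers; the grasp point (between the pads) lies ctrl.tcp_to_grasp behind it (ctrl.tcp_to_grasp is the distance from the TCP to the grasp point, in m); y points along the fingers, z is the direction in which the jaws open and shut, and the axes are right-handed (so a half turn about y gives the same grasp; the last joint's range is limited). The gripper opens to 88 mm and grips with 3 to 60 N. Pads are 19 mm wide; open, the fingers measure 130 mm over their backs; the gripper's body (78 mm by 193 mm) begins 47 mm behind the grasp point.
Start: joints at [83.6, 20.546, 0.682, 0, -70.136, -16.507], TCP at [0.263, 0.622, 0.227] pointing down, gripper open.
Joint ranges: [-176.03, 176.03], [-82.01, 121.73], [-58.28, 71.71], [-173.87, 95.51], [-174.79, -0.11], [-173.66, 173.66]. Speed limits (degrees/s): [136.94, 136.94, 172.46, 180, 180, 180].

### API

Orientations are given as [roll, pitch, yaw] about the fixed x, y, z axes, in that order (R = Rz(yaw) Ry(pitch) Rx(roll)).
In Python, from plant import ctrl, snapshot, silhouettes gives the robot as it stands.
- The arm moves only by the shell command python3 -m pendant 'ROWS'. ROWS is JSON, a list that holds one entry, the list of rows, each a list of 7 numbers: the shift along the tool's x, y, z in cm, then the turn, a rotation vector about the tool's x, y, z in degrees, then the opening, from 0 (shut) to 1 (fully open). In form: [[[x, y, z, rx, ry, rz, hand], ...]]. A call has 1 to 12 rows; each row shifts and turns the commanded pose from where the row before left it, along the tool's axes as they then stand; what a row does not reach is not made up. A row lasts 1/12 s, in which the tool goes at most 41.7 mm and 7.16 degrees, less where a joint would pass 70% of its speed; a pose out of reach is approached as far as the arm can. A call with a gripper value outside its range is refused whole. The fingers move at their own pace and stop on an object; the grip force is fixed at half the most. Time passes only in rows, so rows that do not move let the fingers close. It gives the time, the measured TCP pose, the force and the opening at its end, in the units of the state.
- ctrl.get_obs(): the state, without advancing time (a new reading comes with each control period).
- snapshot(name): name is "side" or "top"; returns a dict with "image" (400x640x3 uint8, red, green, blue), "camera_matrix" (3x3 intrinsics, pixels), "eye" and "orientation" of the camera in the world. Camera axes: x right, y down, z forward; pixel columns grow to the right and rows downward; lengths in m; the calibration is good to about 2 mm. A picture is of the moment at which its call begins. There is no depth.
- ctrl.close_job(): hands the job in, once; it reports no verdict.
Trained networks look in a picture, given as the dict that the camera call returned (one of the last four; its "shot" number tells which), for a name from the list of things; names that differ only in an ending like _2 or _b are one class to them, and where a whole thing is asked for, a point or a joint stands for the part that bears it (a point fixed in the world has none). Each returns a list of dicts, best first, with "confidence" (0 to 1); they miss things now and then, are a little off and sometimes report something else, mostly with a low value. They report only what shows in the picture. A call takes as long as a camera call.
- silhouettes(picture, thing): "mask" (400x640 bool, what is visible of it) and "bbox" ([left, top, width, height] in pixels, round what is visible of it).
The state is a dict: "clock": time; "joint_pos": joint angles; "qvel": joint speeds; "tau": joint torques, N m; "tool_pos": TCP position; "orientation": TCP orientation; "force": force on the tool from outside, world axes, zero at the start; "moment": the same for the moment, N m; "opening": finger opening in m.
Only numpy, scipy, OpenCV 4.12 (cv2) and the standard library are available. Lean on these libraries where they do the work, as an engineer would, in place of code of your own. Each camera call takes 0.05 s, during which the arm holds its last target.

### The job

Three medicines on the cupboard top each have a count marker, a small block with one round key, right in front of them. Mark them as counted in order of height, the lowest medicine first and the tallest last: gently press the key of its marker all the way in, where it stays. Only press: do not lift or shove the markers, and leave the medicines and everything else where they stand.

Things in the scene. Friction and masses are not known exactly. Their poses are not given: they have to be found in the camera images.
- marker_pot: loose count marker in front of the lowest of the three medicines: a rounded dark grey block 64 x 64 mm and 27 mm high on four rubber feet, about 0.35 kg, with one round white key in the middle of its top. Origin: centre of its underside, z up; its medicine stands on its +x side
- cap_pot (a point): centre of the top of the key on marker_pot: a flat round cap 36 mm across, 43 mm above the cupboard top when out and 31 mm when fully in; it moves straight down with the key
- key_pot (a joint): how far the key of marker_pot is pressed in, m: 0 fully out (starts within 0.002 of it), 0.012 fully in, at the stop; it yields to 3 to 5 N pressed slowly and stays where it is left (it does not spring back)
- med_pot: loose medicine, the lowest: low wide round pot with a flat lid, 70 mm across and 37 mm tall, about 0.12 kg; origin under its centre; it stands behind marker_pot (farther from the robot), its centre about 84 mm from the marker's
- marker_small: loose count marker in front of the middle one in height of the three medicines: a rounded dark grey block 64 x 64 mm and 27 mm high on four rubber feet, about 0.35 kg, with one round white key in the middle of its top. Origin: centre of its underside, z up; its medicine stands on its +x side
- cap_small (a point): centre of the top of the key on marker_small: a flat round cap 36 mm across, 43 mm above the cupboard top when out and 31 mm when fully in; it moves straight down with the key
- key_small (a joint): how far the key of marker_small is pressed in, m: 0 fully out (starts within 0.002 of it), 0.012 fully in, at the stop; it yields to 3 to 5 N pressed slowly and stays where it is left (it does not spring back)
- med_small: loose medicine, the middle one in height: short screw-cap bottle, 38 mm across and 76 mm tall, about 0.12 kg; origin under its centre; it stands behind marker_small (farther from the robot), its centre about 84 mm from the marker's
- marker_tall: loose count marker in front of the tallest of the three medicines: a rounded dark grey block 64 x 64 mm and 27 mm high on four rubber feet, about 0.35 kg, with one round white key in the middle of its top. Origin: centre of its underside, z up; its medicine stands on its +x side
- cap_tall (a point): centre of the top of the key on marker_tall: a flat round cap 36 mm across, 43 mm above the cupboard top when out and 31 mm when fully in; it moves straight down with the key
- key_tall (a joint): how far the key of marker_tall is pressed in, m: 0 fully out (starts within 0.002 of it), 0.012 fully in, at the stop; it yields to 3 to 5 N pressed slowly and stays where it is left (it does not spring back)
- med_tall: loose medicine, the tallest: tall plain screw-cap bottle, 42 mm across and 104 mm tall, about 0.12 kg; origin under its centre; it stands behind marker_tall (farther from the robot), its centre about 84 mm from the marker's
- cream: small cream tube lying flat, 38 x 136 x 26 mm, a bystander; origin under its middle
- dropper: standing dropper bottle with a pointed conical cap, 33 mm across, 112 mm tall, a bystander; origin under its centre
- spare: standing screw-cap bottle, 43 mm across, 90 mm tall, with no marker in front of it, a bystander; origin under its centre

How it is judged (in metres and radians):
On the way, in this order (a step that is already met when the one before it is completed fails the run):
1. the key in front of the lowest is in, later ones still out (value of joint key_pot above 0.009 m and value of joint each of key_small, key_tall below 0.005 m), for 0.1 s.
2. the key in front of the middle one in height is in, later ones still out (value of joint each of key_pot, key_small above 0.009 m and value of joint key_tall below 0.005 m), for 0.1 s.
3. the key in front of the tallest is in, later ones still out (value of joint each of key_pot, key_small, key_tall above 0.009 m), for 0.1 s.
At the end, for the whole second after the job is handed in: All three keys are in by more than 9 mm of their 12 mm, pressed in order from the lowest medicine to the tallest; no marker has moved more than 20 mm, no medicine or bystander more than 15 mm, and all are at rest (all of step 3 and distance of each of marker_pot, marker_small, marker_tall from where it was at the start of the episode below 0.02 m and distance of each of med_pot, med_small, med_tall, cream, dropper, spare from where it was at the start of the episode below 0.015 m and linear speed of each of med_pot, med_small, med_tall, cream, dropper, spare below 0.02 m/s); the robot touches nothing.
It fails at once if a key is pressed before its turn ((value of joint key_small above 0.005 m and value of joint key_pot below 0.008 m) or (value of joint key_tall above 0.005 m and value of joint key_small below 0.008 m)).
It fails at once if a marker is pushed harder than 35 N (contact force between the fingers and marker_pot above 35 N or contact force between the fingers and marker_small above 35 N or contact force between the fingers and marker_tall above 35 N).
It fails at once if a marker is lifted, tipped or shoved more than 20 mm (distance of any of marker_pot, marker_small, marker_tall from where it was at the start of the episode above 0.02 m or height (world z) of any of marker_pot, marker_small, marker_tall above 0.008 m or angle between any of marker_pot, marker_small, marker_tall's own z axis and vertical above 0.2 rad).
It fails at once if a medicine or a bystander is lifted, knocked or shifted more than 15 mm (distance of any of med_pot, med_small, med_tall, cream, dropper, spare from where it was at the start of the episode above 0.015 m or height (world z) of any of med_pot, med_small, med_tall, cream, dropper, spare above 0.008 m or angle between any of med_pot, med_small, med_tall's own z axis and vertical above 0.2 rad).
It also fails if it takes over 72 s, if anything falls off the work surface, if the arm or the gripper's body presses on something with over 40 N, if the wrist force passes 120 N, or if a joint passes its speed limit or range.

## Working session

There is one attempt and no reset: what is moved stays moved. The work goes in short steps, Python scripts to look and compute and a shell command to move; the robot and the scene stay as the last step left them, time stands still between calls to the robot, and variables do not carry over. Pictures are saved under pics/ and viewed, and the job is handed in when it is done.

```bash
mkdir -p pics; ls
cat > h.py <<'E'
import numpy as np,cv2
from plant import ctrl,snapshot,silhouettes
def save(p,n): cv2.imwrite('pics/'+n,p['image'][:,:,::-1])
E
python3 - <<'E'
from h import *
o=ctrl.get_obs();print(o, ctrl.tcp_to_grasp)
for n in('side','top'):
    p=snapshot(n);save(p,n+'0.png');print(n,p['camera_matrix'],p['eye'],p['orientation'],p.keys())
    for t in ['marker_pot','marker_small','marker_tall','med_pot','med_small','med_tall','spare','dropper','cream','cap_pot']:
        for s in silhouettes(p,t): print(t,s['confidence'],s['bbox'])
E
```

```text
pics
{'clock': 0.0, 'joint_pos': array([ 8.35981315e+01,  2.05896309e+01,  6.34077061e-01, -2.04471538e-02,
       -7.01353480e+01, -1.65081035e+01]), 'qvel': array([ 0.04227184,  0.0155007 ,  0.02000306, -0.00786298, -0.06045842,
       -0.00064771]), 'tau': array([-2.26786622e-03, -5.82717025e+01,  2.93043870e+01,  6.99736655e+00,
        6.81309117e-03, -1.51407144e-04]), 'tool_pos': array([0.26258661, 0.62130277, 0.22564432]), 'orientation': array([-8.99073828e+01,  7.40293807e-03,  1.57083071e+02]), 'force': array([ 0.19223228, -1.06179403,  2.08030566]), 'moment': array([ 0.03650422, -0.02575574, -0.04609245]), 'opening': 0.08773954175095797} 0.0188
side [[440.94177062   0.         318.970196  ]
 [  0.         440.94177062 197.3134477 ]
 [  0.           0.           1.        ]] [ 0.35638064 -0.76213662  0.532156  ] [-1.15089367e+02  2.76109030e-02 -6.76872467e+00] dict_keys(['image', 'camera_matrix', 'eye', 'orientation', 'shot'])
marker_pot 0.94 [287.7, 211.3, 28.7, 26.7]
marker_small 0.72 [290.4, 183.8, 21.9, 25.0]
marker_tall 0.98 [286.1, 240.2, 34.4, 26.9]
marker_tall 0.7 
[... 590 characters left out ...]
matrix', 'eye', 'orientation', 'shot'])
marker_pot 0.92 [311.5, 208.6, 28.4, 30.8]
marker_small 0.63 [252.7, 211.1, 27.0, 24.8]
marker_tall 0.68 [362.4, 215.9, 29.7, 21.2]
marker_tall 0.43 [402.4, 223.1, 53.4, 13.2]
marker_tall 0.26 [313.0, 180.9, 26.5, 27.8]
med_pot 0.86 [312.8, 184.1, 26.8, 26.2]
med_small 0.6 [252.5, 178.0, 21.5, 19.5]
med_small 0.54 [371.0, 217.0, 13.4, 17.5]
med_small 0.47 [251.5, 209.7, 24.8, 23.1]
med_tall 0.76 [365.6, 179.7, 15.2, 26.7]
med_tall 0.53 [369.0, 217.8, 16.9, 12.9]
spare 0.57 [217.6, 218.4, 21.1, 22.9]
spare 0.38 [319.1, 217.3, 13.0, 11.6]
cream 0.61 [404.4, 220.1, 51.3, 16.9]
cap_pot 0.71 [362.9, 213.7, 27.8, 26.4]
cap_pot 0.42 [317.0, 213.8, 16.3, 20.0]
```

Run:
```python
import cv2
a=cv2.imread('pics/side0.png')[130:330,200:420];b=cv2.imread('pics/top0.png')[130:280,190:470]
cv2.imwrite('pics/side0c.png',cv2.resize(a,None,fx=3,fy=3,interpolation=2)[:600]);cv2.imwrite('pics/top0c.png',cv2.resize(b,None,fx=2.8,fy=2.8,interpolation=2))
```

```text
(no output)
```

View pics/side0.png

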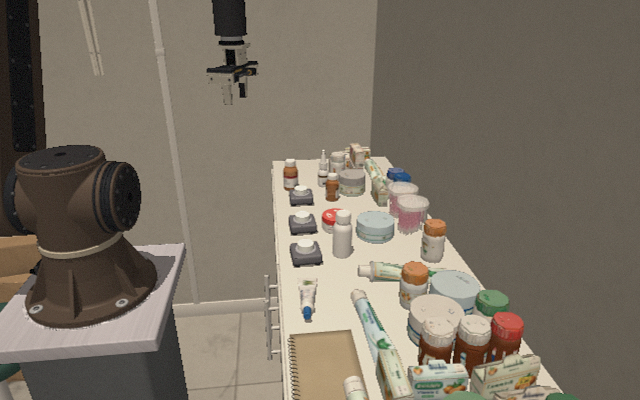

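View pics/side0c.png

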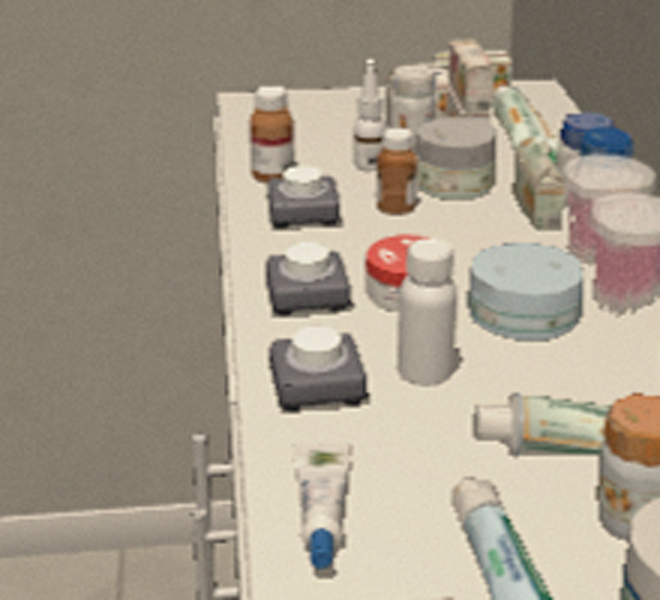

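View pics/top0.png

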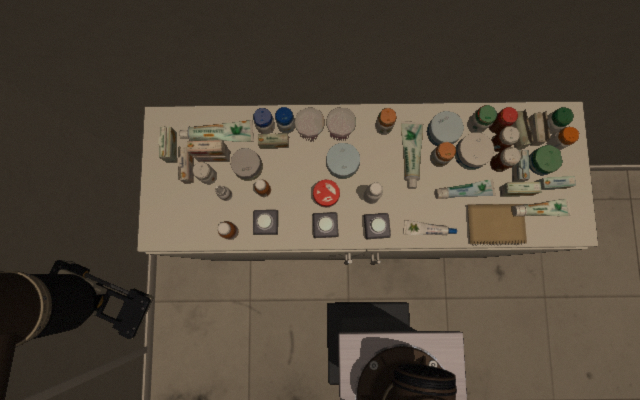

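View pics/top0c.png

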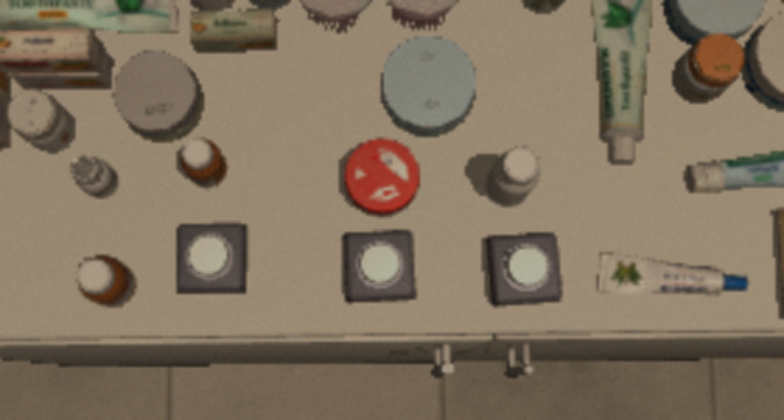

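The side view shows three markers with white keys at about (302,190), (302,216) and (305,245). The short brown bottle, the red-lidded pot and the tall white bottle stand behind them in that order. In the top view the keys are at (264,221), (326,224) and (378,225). Next I'll triangulate them.

```bash
cat >> h.py <<'E'
from scipy.spatial.transform import Rotation as R
from scipy.optimize import least_squares
def P(p):
    Rm=R.from_euler('xyz',p['orientation'],degrees=True).as_matrix().T
    return p['camera_matrix'],Rm,-Rm@np.array(p['eye'])
def proj(p,X):
    K,Rm,t=P(p);c=(Rm@np.atleast_2d(X).T).T+t;u=(K@c.T).T;return u[:,:2]/u[:,2:]
def blob(p,c,w,th):
    g=cv2.cvtColor(p['image'],cv2.COLOR_RGB2GRAY).astype(int);x,y=c
    return g[y-w:y+w+1,x-w:x+w+1]
def ray(p,u,z):
    K,Rm,t=P(p);d=Rm.T@np.linalg.inv(K)@np.array([u[0],u[1],1.]);e=np.array(p['eye']);return e+d*(z-e[2])/d[2]
E
python3 - <<'E'
from h import *
s=snapshot('side');t=snapshot('top')
S={'small':(302,189),'pot':(302,216),'tall':(305,246)};T={'small':(264,222),'pot':(326,224),'tall':(378,225)}
for k in S:
    cs=[]
    for p,c,w,hh in((s,S[k],10,8),(t,T[k],8,8)):
        g=cv2.cvtColor(p['image'],cv2.COLOR_RGB2GRAY)
        sub=g[c[1]-hh:c[1]+hh+1,c[0]-w:c[0]+w+1]
        th=160 if p is t else 185
        th=int(.8*np.percentile(sub,95))
        m=(sub>th).astype(np.uint8);n,l,st,ce=cv2.connectedComponentsWithStats(m)
        i=l[hh,w]; cs.append(ce[i]+[c[0]-w,c[1]-hh]);print(k,th,st[i],cs[-1])
    f=lambda X:np.r_[proj(s,X)[0]-cs[0],proj(t,X)[0]-cs[1]]
    r=least_squares(f,[.55,.2,.04]);print(r.x,r.fun,'z=.043 rays',ray(s,cs[0],.043),ray(t,cs[1],.043))
E
```

```text
small 184 [  3   0  18  10 137] [304.23357664 185.27007299]
small 135 [  2   1  13  13 137] [263.86861314 220.72992701]
[0.44161124 0.34682231 0.04754183] [-1.93942991  0.28937929  0.02458731 -1.82181109] z=.043 rays [0.44792904 0.35857922 0.043     ] [0.43746905 0.34744013 0.043     ]
pot 184 [  0   0  21  10 172] [301.65116279 211.76744186]
pot 138 [  1   2  14  13 140] [325.35714286 223.61428571]
[0.42734195 0.19003037 0.0469165 ] [ 0.20183642 -0.0288715  -0.00160628  0.21430727] z=.043 rays [0.42741176 0.19761903 0.043     ] [0.42832336 0.18997026 0.043     ]
tall 184 [  0   0  21   9 153] [304.66666667 241.45751634]
tall 138 [  2   2  13  13 135] [378.21481481 224.62222222]
[0.42297234 0.05498761 0.04379748] [ 0.39087223 -0.0553595  -0.00286721  0.468654  ] z=.043 rays [0.42222378 0.05619089 0.043     ] [0.42426024 0.05483397 0.043     ]
```

Run:
```python
from h import *
t=snapshot('top');s=snapshot('side')
for n,u,z in [('spare_cap',(225,228),.09),('spare_base',(230,232),.0),('dropper top',(220,190),.112),('dropper base',(225,195),.0),('medsmall cap',(261,186),.076),('medtall cap',(375,187),.104),('pot',(326,193),.037),('whitebottle',(203,170),.08),('edge',(300,250),0),('cream',(430,228),.02),('bluejar',(343,158),.05)]:
    print(n,ray(t,u,z).round(3))
# side check of cap positions
for n,X in [('small',[.437,.347,.043]),('pot',[.428,.19,.043]),('tall',[.424,.055,.043])]:
    print(n,proj(s,X),proj(t,X))
    a=np.linspace(0,2*np.pi,40)
    for p in (s,t):
        q=np.array(X)+np.c_[.018*np.cos(a),.018*np.sin(a),0*a]
        im=p['image']
        for v in proj(p,q): im[int(round(v[1])),int(round(v[0]))]=[255,0,0]
save(s,'s1.png')
a=np.vstack([cv2.resize(s['image'][170:270,230:390],None,fx=4,fy=4,interpolation=0)[:300],cv2.resize(t['image'][195:250,230:430],(640,176),interpolation=0)])
a=cv2.resize(s['image'][170:270,270:350],(480,600),interpolation=0)
cv2.imwrite('pics/s1c.png',a[:,:,::-1])
cv2.imwrite('pics/t1c.png',cv2.resize(t['image'][195:250,230:430],(800,220),interpolation=0)[:,:,::-1])
```

```text
spare_cap [0.415 0.436 0.09 ]
spare_base [0.413 0.443 0.   ]
dropper top [0.506 0.446 0.112]
dropper base [0.513 0.458 0.   ]
medsmall cap [0.522 0.351 0.076]
medtall cap [0.51  0.068 0.104]
pot [0.509 0.187 0.037]
whitebottle [0.564 0.497 0.08 ]
edge [0.364 0.257 0.   ]
cream [ 0.416 -0.083  0.02 ]
bluejar [0.599 0.142 0.05 ]
small [[300.64539146 187.12677403]] [[264.03868562 220.90996222]]
pot [[302.15141208 213.16707693]] [[325.34712736 223.74011028]]
tall [[305.53766175 241.68977012]] [[378.15308463 224.72419075]]
```

View pics/s1c.png

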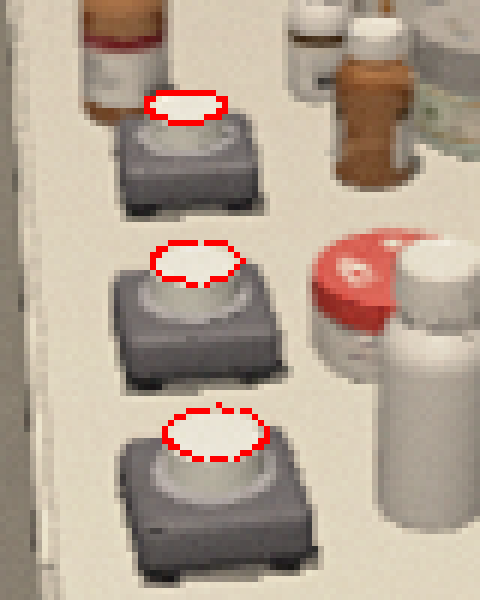

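View pics/t1c.png

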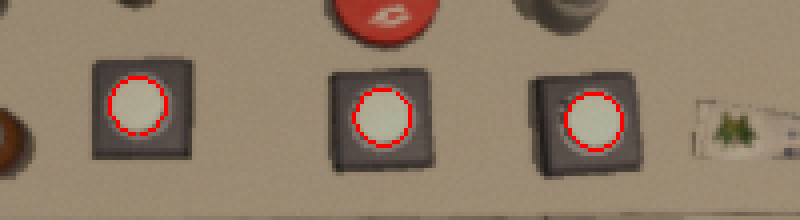

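The projected cap circles at z = 0.043 match the white keys in both views, so the key positions are settled. The next move turns the jaw axis along world y and shuts the hand.

```bash
python3 -m pendant '[[[0,0,0,0,-5.75,0,0],[0,0,0,0,-5.75,0,0],[0,0,0,0,-5.75,0,0],[0,0,0,0,-5.75,0,0],[0,0,0,0,0,0,0],[0,0,0,0,0,0,0]]]'
```

```text
clock: 1.8
tool_pos: [0.2627, 0.6217, 0.2265]
orientation: [-90.0, -0.0, 179.9]
force: [0.6, -0.9, -0.0]
opening: 0.0531
```

```bash
python3 -m pendant '[[[-1.1,0,2.9,0,0,0,0],[-1.1,0,2.9,0,0,0,0],[-1.1,0,2.9,0,0,0,0],[-1.1,0,2.9,0,0,0,0],[-1.1,0,2.9,0,0,0,0],[-1.1,0,2.9,0,0,0,0],[-1.1,0,2.9,0,0,0,0],[-1.1,0,2.9,0,0,0,0],[-1.1,0,2.9,0,0,0,0],[-1.1,0,2.9,0,0,0,0],[-1.1,0,2.9,0,0,0,0],[0,0,0,0,0,0,0]]]'
```

```text
clock: 2.8
tool_pos: [0.3848, 0.299, 0.2269]
orientation: [-90.0, -0.0, 179.8]
force: [-0.2, 0.1, -1.5]
opening: 0.0004
```

```bash
python3 -m pendant '[[[-1.1,0,2.7,0,0,0,0],[-1.1,0,2.7,0,0,0,0],[-1.1,0,2.7,0,0,0,0],[-1,0,2.8,0,0,0,0],[0,2.5,0,0,0,0,0],[0,2.5,0,0,0,0,0],[0,2.5,0,0,0,0,0],[0,2.5,0,0,0,0,0],[0,0,0,0,0,0,0],[0,0,0,0,0,0,0]]]'
python3 - <<'E'
from h import *
for n in('side','top'):
    p=snapshot(n);c=proj(p,[.428,.19,.06])[0].astype(int);g=p['image'][c[1]-50:c[1]+50,c[0]-60:c[0]+60]
    cv2.imwrite(f'pics/a_{n}.png',cv2.resize(g,None,fx=5,fy=5,interpolation=2)[:,:,::-1])
E
```

```text
clock: 3.63
tool_pos: [0.4271, 0.1936, 0.1262]
orientation: [-89.9, -0.1, 180.0]
force: [0.0, -0.1, 1.3]
opening: 0.0005
```

View pics/a_side.png

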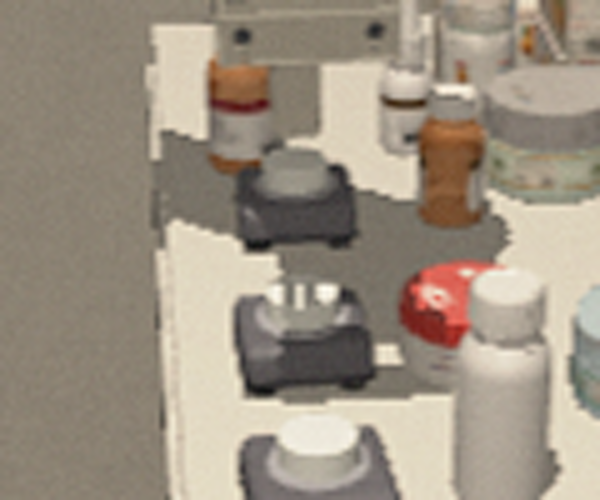

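View pics/a_top.png

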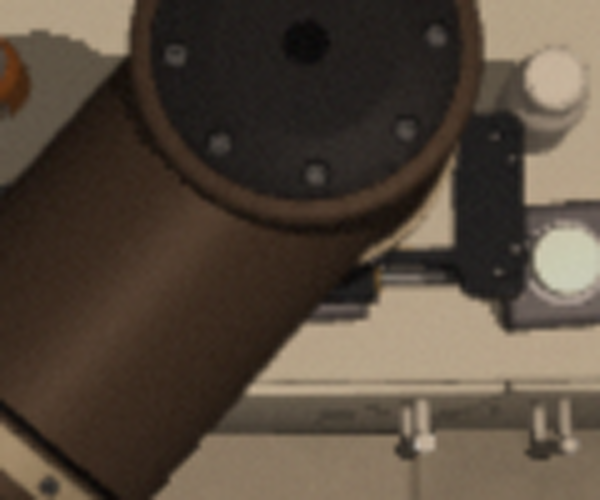

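Run:
```python
from h import *
p=snapshot('side');print(proj(p,[[.4271,.1936,.126],[.4271,.1936,.19],[.428,.19,.043]]))
g=p['image'][100:260,220:400]
cv2.imwrite('pics/b.png',cv2.resize(g,None,fx=4,fy=3.7,interpolation=2)[:590,:,::-1])
```

```text
[[301.05654863 181.14075258]
 [300.56281718 155.45680737]
 [302.15141208 213.16707693]]
```

View pics/b.png

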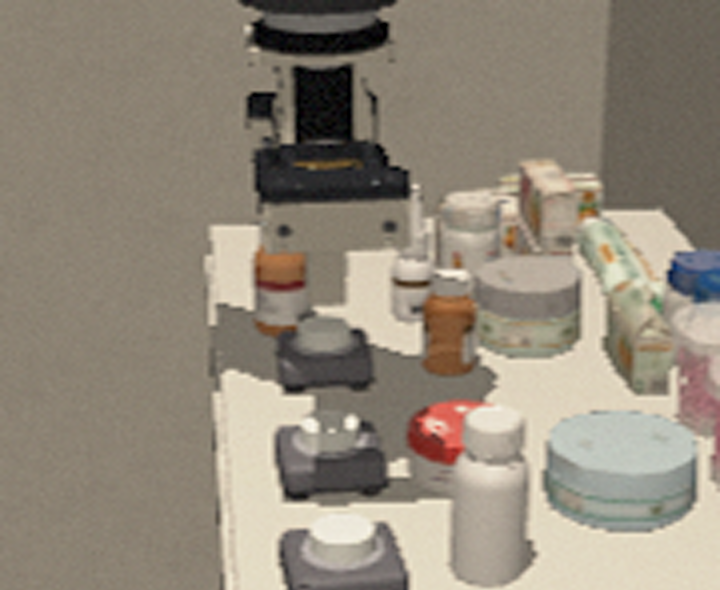

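```bash
python3 -m pendant '[[[-0.1,1.5,0.3,0,0,0,0],[0,1.5,0,0,0,0,0],[0,1.5,0,0,0,0,0],[0,1.5,0,0,0,0,0],[0,0.8,0,0,0,0,0],[0,0,0,0,0,0,0],[0,0,0,0,0,0,0]]]'
```

```text
clock: 4.37
tool_pos: [0.4289, 0.1914, 0.0594]
orientation: [-90.0, 0.0, -179.9]
force: [0.2, 0.9, 1.0]
opening: 0.0004
```

```bash
python3 -m pendant '[[[0,0.1,0,0,0,0,0],[0,0.1,0,0,0,0,0],[0,0.1,0,0,0,0,0],[0,0.1,0,0,0,0,0],[0,0.1,0,0,0,0,0],[0,0.1,0,0,0,0,0],[0,0.1,0,0,0,0,0],[0,0.1,0,0,0,0,0],[0,0,0,0,0,0,0]]]'
```

```text
clock: 5.12
tool_pos: [0.4283, 0.1909, 0.0503]
orientation: [-90.0, -0.0, -179.9]
force: [0.4, -0.5, -0.1]
opening: 0.0002
```

```bash
python3 -m pendant '[[[0,0.1,0,0,0,0,0],[0,0.1,0,0,0,0,0],[0,0.1,0,0,0,0,0],[0,0.1,0,0,0,0,0],[0,0.1,0,0,0,0,0],[0,0.1,0,0,0,0,0],[0,0.1,0,0,0,0,0],[0,0.1,0,0,0,0,0],[0,0.1,0,0,0,0,0],[0,0.1,0,0,0,0,0],[0,0,0,0,0,0,0]]]'
```

```text
clock: 6.03
tool_pos: [0.4284, 0.191, 0.0405]
orientation: [-90.0, -0.0, -179.9]
force: [0.0, 1.0, 0.0]
opening: 0.0009
```

```bash
python3 -m pendant '[[[0,0.1,0,0,0,0,0],[0,0.1,0,0,0,0,0],[0,0.1,0,0,0,0,0]]]'; python3 -m pendant '[[[0,0.1,0,0,0,0,0],[0,0.1,0,0,0,0,0]]]'
```

```text
clock: 6.28
tool_pos: [0.4285, 0.191, 0.0375]
orientation: [-90.0, 0.0, -179.9]
force: [-0.6, 0.1, 2.7]
opening: 0.0
clock: 6.45
tool_pos: [0.4285, 0.191, 0.0355]
orientation: [-90.0, 0.0, -179.9]
force: [-0.2, -0.4, 3.6]
opening: 0.0
```

```bash
python3 -m pendant '[[[0,0.1,0,0,0,0,0],[0,0.1,0,0,0,0,0]]]'
```

```text
clock: 6.62
tool_pos: [0.4285, 0.1911, 0.0335]
orientation: [-90.0, 0.0, -179.9]
force: [-0.8, 0.3, 1.6]
opening: 0.0002
```

```bash
python3 -m pendant '[[[0,0.1,0,0,0,0,0],[0,0.05,0,0,0,0,0]]]'; python3 -m pendant '[[[0,0.05,0,0,0,0,0]]]'
```

```text
clock: 6.78
tool_pos: [0.4285, 0.191, 0.0319]
orientation: [-90.0, 0.0, -179.9]
force: [-0.2, -0.3, 2.4]
opening: 0.0009
clock: 6.87
tool_pos: [0.4284, 0.191, 0.0315]
orientation: [-90.0, -0.0, -179.9]
force: [-0.0, 0.2, 2.3]
opening: 0.0002
```

```bash
python3 -m pendant '[[[0,0.05,0,0,0,0,0]]]'; python3 -m pendant '[[[0,0.05,0,0,0,0,0]]]'
```

```text
clock: 6.95
tool_pos: [0.4286, 0.1911, 0.0312]
orientation: [-90.0, 0.0, -179.9]
force: [-2.3, -0.9, 12.4]
opening: 0.0002
clock: 7.03
tool_pos: [0.4286, 0.1911, 0.0311]
orientation: [-90.0, 0.0, -179.9]
force: [-6.0, -0.6, 17.5]
opening: 0.0005
```

The stop came at z = 0.031 with the force rising sharply, so the pot key is fully in. I'm backing straight up.

```bash
python3 -m pendant '[[[0,-0.2,0,0,0,0,0],[0,-0.5,0,0,0,0,0],[0,-1.5,0,0,0,0,0],[0,-2,0,0,0,0,0],[0,-2.5,0,0,0,0,0],[0,-2.5,0,0,0,0,0],[0,-2.5,0,0,0,0,0],[0,-2.5,0,0,0,0,0],[0,-1,0,0,0,0,0],[0,0,0,0,0,0,0]]]'
python3 - <<'E'
from h import *
p=snapshot('side')
g=p['image'][150:270,260:360]
cv2.imwrite('pics/c.png',cv2.resize(g,None,fx=5,fy=5,interpolation=2)[:,:,::-1])
E
```

```text
clock: 7.87
tool_pos: [0.4296, 0.192, 0.1854]
orientation: [-90.2, 0.2, -179.9]
force: [-0.5, 0.8, -0.1]
opening: 0.0004
```

View pics/c.png

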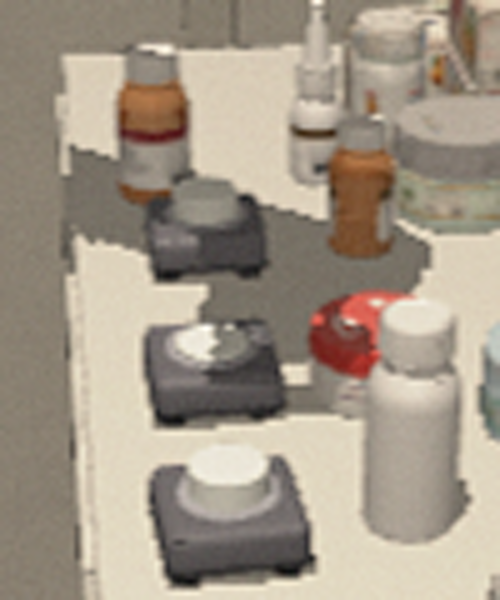

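The picture shows the pot key flush with its collar, the other two keys still standing out, and nothing shifted. Next is the marker in front of the small bottle.

```bash
python3 -m pendant '[[[-0.2,0,-3.1,0,0,0,0],[-0.2,0,-3.1,0,0,0,0],[-0.2,0,-3.1,0,0,0,0],[-0.1,0,-3.1,0,0,0,0],[-0.1,0,-3.1,0,0,0,0],[0,0,0,0,0,0,0]]]'
python3 -m pendant '[[[0,0,0,0,6.8,0,0],[0,0,0,0,6.8,0,0],[0,0,0,0,6.8,0,0],[0,0,0,0,6.8,0,0],[0,0,0,0,6.8,0,0],[0,0,0,0,6.8,0,0],[0,0,0,0,6.8,0,0],[0,0,0,0,6.8,0,0],[0,0,0,0,6.8,0,0],[0,0,0,0,6.8,0,0],[0,0,0,0,6.8,0,0],[0,0,0,0,0,0,0]]]'
```

```text
clock: 8.42
tool_pos: [0.4362, 0.35, 0.1804]
orientation: [-89.9, -0.0, -179.8]
force: [0.4, -0.5, 0.4]
opening: 0.0006
clock: 9.42
tool_pos: [0.4356, 0.3453, 0.1808]
orientation: [-89.9, 0.1, 105.0]
force: [-0.3, -0.2, 0.8]
opening: 0.0
```

```bash
python3 -m pendant '[[[0.1,2,-0.2,0,0,0,0],[0,2.5,0,0,0,0,0],[0,2.5,0,0,0,0,0],[0,2.5,0,0,0,0,0],[0,1.5,0,0,0,0,0],[0,1,0,0,0,0,0],[0,0.5,0,0,0,0,0],[0,0,0,0,0,0,0],[0,0,0,0,0,0,0]]]'
python3 - <<'E'
from h import *
p=snapshot('side')
g=p['image'][90:250,240:390]
cv2.imwrite('pics/d.png',cv2.resize(g,None,fx=4,fy=3.7,interpolation=2)[:,:,::-1])
E
```

```text
clock: 10.17
tool_pos: [0.4381, 0.3478, 0.0579]
orientation: [-90.0, -0.0, 105.4]
force: [0.0, -0.7, 1.0]
opening: 0.0001
```

View pics/d.png

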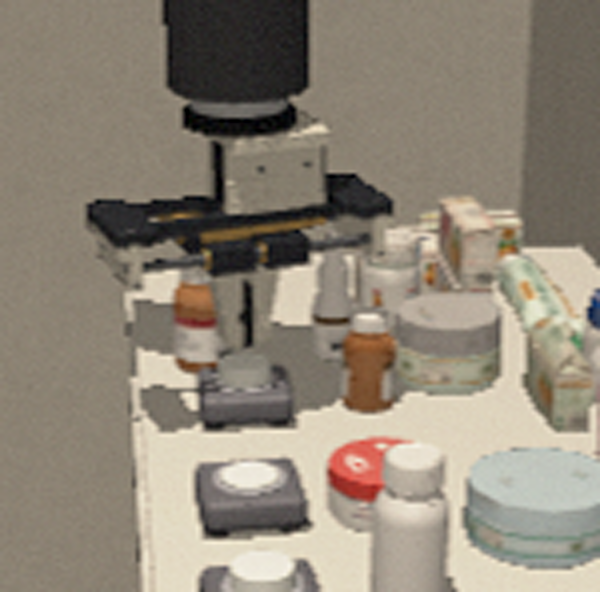

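The closed fingers are over the small marker's key at crop (245,350). The gripper body passes clear of the dropper and the spare bottle.

```bash
python3 -m pendant '[[[0,0.2,0,0,0,0,0],[0,0.2,0,0,0,0,0],[0,0.2,0,0,0,0,0],[0,0.2,0,0,0,0,0],[0,0.2,0,0,0,0,0],[0,0.2,0,0,0,0,0],[0,0.1,0,0,0,0,0],[0,0.1,0,0,0,0,0],[0,0,0,0,0,0,0]]]'
```

```text
clock: 10.97
tool_pos: [0.4378, 0.3474, 0.0433]
orientation: [-90.0, 0.0, 105.3]
force: [0.3, -0.1, 0.0]
opening: 0.0005
```

```bash
python3 -m pendant '[[[0,0.1,0,0,0,0,0],[0,0.1,0,0,0,0,0],[0,0.1,0,0,0,0,0],[0,0.1,0,0,0,0,0]]]'; python3 -m pendant '[[[0,0.1,0,0,0,0,0],[0,0.1,0,0,0,0,0],[0,0.1,0,0,0,0,0]]]'
```

```text
clock: 11.3
tool_pos: [0.4379, 0.3476, 0.0397]
orientation: [-90.0, -0.0, 105.3]
force: [-0.5, -0.5, 2.4]
opening: 0.0005
clock: 11.55
tool_pos: [0.4379, 0.3476, 0.0366]
orientation: [-90.0, -0.0, 105.3]
force: [0.5, -1.3, 3.0]
opening: 0.0002
```

```bash
python3 -m pendant '[[[0,0.1,0,0,0,0,0],[0,0.1,0,0,0,0,0],[0,0.1,0,0,0,0,0],[0,0.1,0,0,0,0,0]]]'; python3 -m pendant '[[[0,0.1,0,0,0,0,0],[0,0.05,0,0,0,0,0]]]'
```

```text
clock: 11.88
tool_pos: [0.4379, 0.3476, 0.0325]
orientation: [-90.0, -0.0, 105.3]
force: [-0.2, -0.6, 1.8]
opening: 0.0
clock: 12.05
tool_pos: [0.438, 0.3476, 0.0312]
orientation: [-90.0, 0.0, 105.3]
force: [-1.4, -0.3, 9.2]
opening: 0.0004
```

```bash
python3 -m pendant '[[[0,0.02,0,0,0,0,0],[0,-0.2,0,0,0,0,0],[0,-0.5,0,0,0,0,0],[0,-1.5,0,0,0,0,0],[0,-2,0,0,0,0,0],[0,-2.5,0,0,0,0,0],[0,-2.5,0,0,0,0,0],[0,-2.5,0,0,0,0,0],[0,-2.5,0,0,0,0,0],[0,-1,0,0,0,0,0],[0,0,0,0,0,0,0]]]'
python3 - <<'E'
from h import *
p=snapshot('side')
g=p['image'][150:270,260:360]
cv2.imwrite('pics/e.png',cv2.resize(g,None,fx=5,fy=5,interpolation=2)[:,:,::-1])
E
```

```text
clock: 12.97
tool_pos: [0.4388, 0.3486, 0.1859]
orientation: [-90.2, -0.2, 105.3]
force: [0.5, 0.5, -0.7]
opening: 0.0008
```

```bash
python3 -m pendant '[[[0,0,0,0,-6.8,0,0],[0,0,0,0,-6.8,0,0],[0,0,0,0,-6.8,0,0],[0,0,0,0,-6.8,0,0],[0,0,0,0,-6.8,0,0],[0,0,0,0,-6.8,0,0],[0,0,0,0,-6.8,0,0],[0,0,0,0,-6.8,0,0],[0,0,0,0,-6.8,0,0],[0,0,0,0,-6.8,0,0],[0,0,0,0,-6.7,0,0],[0,0,0,0,0,0,0]]]'
```

```text
clock: 14.02
tool_pos: [0.4372, 0.3468, 0.1812]
orientation: [-89.9, -0.1, -179.7]
force: [0.0, -0.5, 0.2]
opening: 0.0005
```

View pics/e.png

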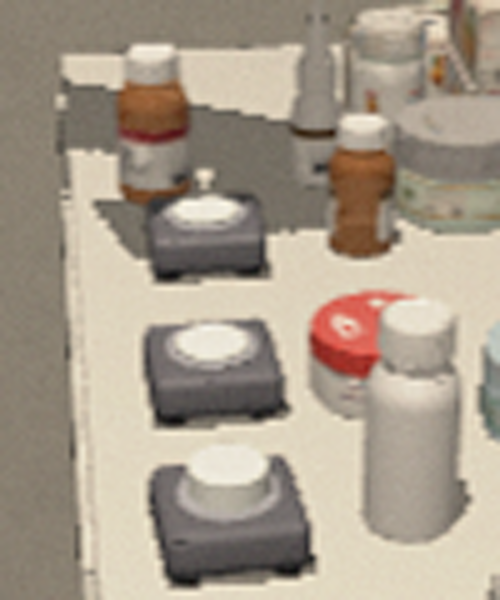

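The pot and small keys are both in, and only the tall one still stands out. Moving to the tall bottle's marker.

```bash
python3 -m pendant '[[[0.1,0,2.6,0,0,0,0],[0.1,0,2.6,0,0,0,0],[0.1,0,2.6,0,0,0,0],[0.1,0,2.6,0,0,0,0],[0.1,0,2.6,0,0,0,0],[0.1,0,2.6,0,0,0,0],[0.1,0,2.6,0,0,0,0],[0.1,0,2.6,0,0,0,0],[0.1,0,2.6,0,0,0,0],[0.1,0,2.6,0,0,0,0],[0.3,0,3.1,0,0,0,0],[0,0,0,0,0,0,0]]]'; python3 -m pendant '[[[0,0,0,0,0,0,0]]]'
```

```text
clock: 15.02
tool_pos: [0.4228, 0.0528, 0.1818]
orientation: [-89.9, -0.2, 179.6]
force: [-1.1, 0.4, -0.6]
opening: 0.0005
clock: 15.1
tool_pos: [0.4241, 0.0551, 0.1822]
orientation: [-90.0, -0.1, 179.6]
force: [-0.4, 0.1, -0.1]
opening: 0.0003
```

```bash
python3 -m pendant '[[[0,2,0,0,0,0,0],[0,2.5,0,0,0,0,0],[0,2.5,0,0,0,0,0],[0,2.5,0,0,0,0,0],[0,1.5,0,0,0,0,0],[0,1,0,0,0,0,0],[0,0.5,0,0,0,0,0],[0,0,0,0,0,0,0],[0,0,0,0,0,0,0]]]'
python3 - <<'E'
from h import *
p=snapshot('side')
g=p['image'][110:270,240:390]
cv2.imwrite('pics/f.png',cv2.resize(g,None,fx=4,fy=3.7,interpolation=2)[:,:,::-1])
E
```

```text
clock: 15.85
tool_pos: [0.4249, 0.0569, 0.0578]
orientation: [-90.0, -0.0, 180.0]
force: [0.6, -0.3, -0.1]
opening: 0.0005
```

View pics/f.png

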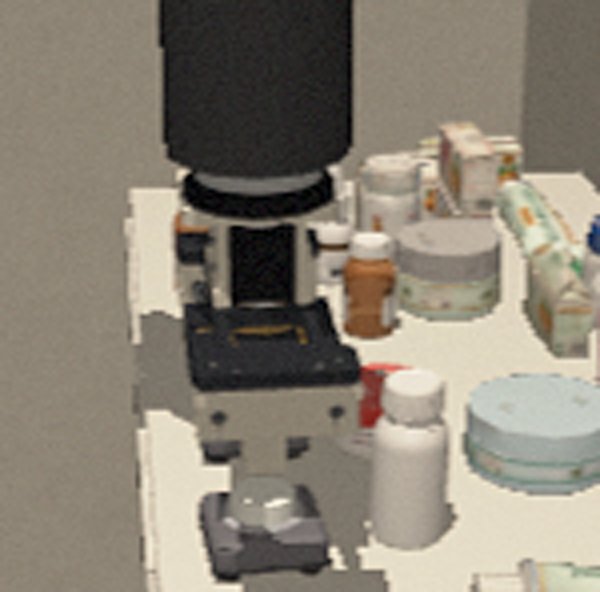

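The fingers are over the tall marker's key at crop (265,490), and the gripper body is clear of the white bottle.

```bash
python3 -m pendant '[[[0,0.2,0.1,0,0,0,0],[0,0.2,0,0,0,0,0],[0,0.2,0,0,0,0,0],[0,0.2,0,0,0,0,0],[0,0.2,0,0,0,0,0],[0,0.2,0,0,0,0,0],[0,0.1,0,0,0,0,0],[0,0.1,0,0,0,0,0],[0,0,0,0,0,0,0]]]'
```

```text
clock: 16.65
tool_pos: [0.4247, 0.0554, 0.0436]
orientation: [-90.0, -0.0, 180.0]
force: [-0.5, 0.1, 0.5]
opening: 0.0002
```

```bash
python3 -m pendant '[[[0,0.1,0,0,0,0,0],[0,0.1,0,0,0,0,0],[0,0.1,0,0,0,0,0],[0,0.1,0,0,0,0,0]]]'; python3 -m pendant '[[[0,0.1,0,0,0,0,0],[0,0.1,0,0,0,0,0],[0,0.1,0,0,0,0,0]]]'
```

```text
clock: 16.98
tool_pos: [0.4249, 0.0556, 0.0399]
orientation: [-90.0, 0.0, 180.0]
force: [-0.6, -0.1, 2.8]
opening: 0.0004
clock: 17.23
tool_pos: [0.4249, 0.0556, 0.0368]
orientation: [-90.0, 0.0, 180.0]
force: [-0.5, -0.2, 3.3]
opening: 0.0004
```

```bash
python3 -m pendant '[[[0,0.1,0,0,0,0,0],[0,0.1,0,0,0,0,0],[0,0.1,0,0,0,0,0],[0,0.1,0,0,0,0,0]]]'; python3 -m pendant '[[[0,0.05,0,0,0,0,0],[0,0.05,0,0,0,0,0]]]'
```

```text
clock: 17.57
tool_pos: [0.4249, 0.0556, 0.0328]
orientation: [-90.0, 0.0, 180.0]
force: [0.1, -0.4, 2.9]
opening: 0.0005
clock: 17.73
tool_pos: [0.4249, 0.0555, 0.0318]
orientation: [-90.0, 0.0, 180.0]
force: [0.1, 0.8, 2.6]
opening: 0.0004
```

```bash
python3 -m pendant '[[[0,0.05,0,0,0,0,0]]]'; python3 -m pendant '[[[0,0.03,0,0,0,0,0]]]'
```

```text
clock: 17.82
tool_pos: [0.4249, 0.0556, 0.0313]
orientation: [-90.0, 0.0, 180.0]
force: [0.2, 0.1, 2.2]
opening: 0.0004
clock: 17.9
tool_pos: [0.425, 0.0556, 0.0312]
orientation: [-90.0, 0.0, -180.0]
force: [-1.0, 0.7, 9.0]
opening: 0.0007
```

At the stop; now retracting.

```bash
python3 -m pendant '[[[0,-0.2,0,0,0,0,0],[0,-0.5,0,0,0,0,0],[0,-1.5,0,0,0,0,0],[0,-2,0,0,0,0,0],[0,-2.5,0,0,0,0,0],[0,-2.5,0,0,0,0,0],[0,-2.5,0,0,0,0,0],[0,-2.5,0,0,0,0,0],[0,-2,0,0,0,0,0],[0,-1,0,0,0,0,0],[0,0,0,0,0,0,0],[0,0,0,0,0,0,0]]]'
python3 - <<'E'
from h import *
p=snapshot('side')
a=np.linspace(0,2*np.pi,40)
g=p['image'][150:270,260:360]
cv2.imwrite('pics/g.png',cv2.resize(g,None,fx=5,fy=5,interpolation=2)[:,:,::-1])
q=cv2.imread('pics/side0.png')[:,:,::-1][150:330,260:420].astype(int)
d=np.abs(p['image'][150:330,260:420].astype(int)-q).max(2);cv2.imwrite('pics/gd.png',cv2.resize(d.astype(np.uint8),None,fx=3,fy=3))
E
```

```text
clock: 18.9
tool_pos: [0.4246, 0.0556, 0.2034]
orientation: [-90.1, 0.0, 180.0]
force: [-0.4, -0.1, 0.6]
opening: 0.0004
```

View pics/g.png

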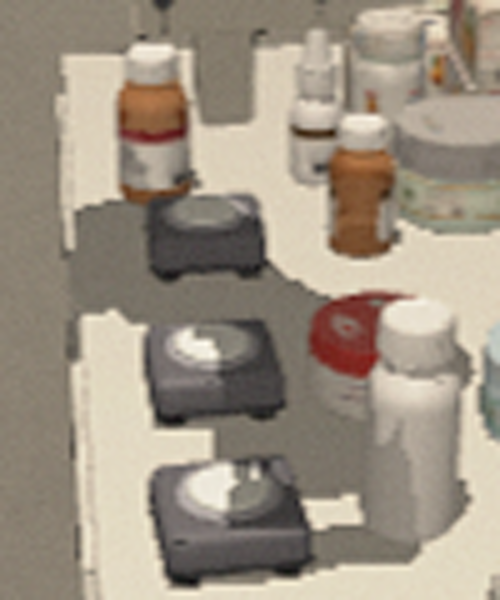

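View pics/gd.png

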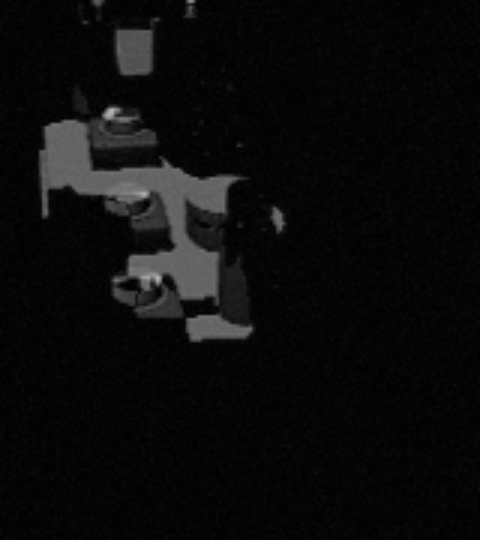

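The final picture shows all three keys flush. The difference from the first picture is only shadows, the finger and the pressed keys, so nothing has moved.

```bash
python3 -c "
from plant import ctrl
print(ctrl.close_job())"
```

```text
the job is handed in; nothing more can be done
None
```

I pressed all three keys fully in, in order (pot, then small bottle, then tall bottle), and handed the job in at about 19 s of the 72 s allowed. It reports no verdict, so success rests on the checks below.

- **Depth:** each key reached its stop with the fingertips at z = 0.031 m, the stated height when fully in. Only the pot key was pressed further than needed.
- **Force:** the highest wrist reading was about 18 N, on the pot key, and about 9 N on each of the other two. The limit is 35 N.
- **Scene:** the last side picture shows all three keys flush. Compared with the first picture, only shadows, the finger and the keys differ, so I saw no marker, medicine or bystander shifted in the part compared.
- **Arm:** it ended clear, with the fingertips 0.20 m above the cupboard top.

One early measurement disagreed. My first key positions in the side camera were off by up to about 11 mm because the white cupboard top blended into the white keys. I used the top-camera positions instead, and circles projected from them matched the keys in both views.

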